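# Warm the pan and open the descaler jug

### The arm

A 6-joint arm with a two-finger parallel gripper is mounted at the origin on the work surface. World frame = base frame: x ahead of the robot, y to its left, z up, the work surface at z = 0. Lengths are in m, angles in rad, forces in N, time in s.
With the tool pointing down it reaches from about 0.275 to 1 m from the base axis. Payload 8.4 kg.
Tool frame: the origin (TCP) lies on the centre line of the jaws, within the pads' length; the fingertips stand 19 mm ahead of it and the grasp point (between the pads) is the TCP; z points along the fingers, y is the line along which they close (so a half turn about z gives the same grasp; the last joint's range is limited). The gripper opens to 85 mm and grips with 20 to 120 N. Pads are 22 mm wide; open, the fingers measure 114 mm over their backs; the gripper's body (76 mm by 85 mm) begins 54 mm behind the grasp point. The pads swing forward as they close: fully open they stand 13 mm farther back than shut.
Start: joints at [-1.17, 0.353, 1.633, -0, 1.155, -0.002], TCP at [0.245, -0.575, 0.25] pointing down, gripper open.
Joint ranges: [-2.63, 2.63], [-0.92, 2.1], [0.06, 2.66], [-1.3, 4.44], [0, 2.69], [-3.02, 3.02]. Speed limits (rad/s): [2.22, 2.22, 2.79, 3.14, 3.14, 3.14].

### API

Orientations are given as a unit quaternion [x, y, z, w].
In Python, from plant import robot gives the robot as it stands. The module is installed in compiled form; this text tells all that it offers.
- The arm moves only by the tool apply_moves, never from a script. Its argument "deltas" is a list of rows, each an object with "rotation": the turn, a rotation vector about the tool's x, y, z in rad, a list of three; "dp": the shift along the tool's x, y, z in mm, a list of three; "fingers": the opening, from 0 (shut) to 1 (fully open). A call has 1 to 10 rows; each row is the pose to reach, as a shift and turn from the pose commanded when the call began, along the tool's axes at that moment; what a row does not reach only later rows make up. A row lasts 1/12 s, in which the tool goes at most 41.7 mm and 7.16 degrees, less where a joint would pass 70% of its speed; a pose out of reach is approached as far as the arm can. A call with a gripper value outside its range is refused whole. The fingers move at their own pace and stop on an object; "force" is the grip in N (left out, the last holds). Time passes only in rows, so rows that repeat a pose let the fingers close. It gives the time, the measured TCP pose, the force, the opening and the grip force at its end, in the units of the state.
- robot.observe(): the state, without advancing time (a new reading comes with each control period).
- robot.get_image(name): name is "scene" or "top" or "wrist"; returns the picture (480x640x3 uint8, red, green, blue); there is no depth.
- robot.calibration(name): a dict with "intrinsics" (3x3 intrinsics, pixels), "T" (4x4, takes a point from camera to world coordinates). Camera axes: x right, y down, z forward; pixel columns grow to the right and rows downward; lengths in m; the calibration is good to about 2 mm. The wrist camera is an equidistant fisheye: a pixel r from the principal point sees the ray r / f radians off the axis. A picture is of the moment at which its call begins: read the wrist's pose just before it. calibration takes no time and is no camera call; for the wrist camera it gives the pose at the moment of the call.
- robot.job_done(): hands the job in; it is judged then, once.
The state is a dict: "time_s": time; "joints": joint angles; "joint_vel": joint speeds; "joint_efforts": joint torques, N m; "tool_pos": TCP position; "eef_rot": TCP orientation; "force": force on the tool from outside, world axes, zero at the start; "wrist_torque": the same for the moment, N m; "finger_gap": opening from 0.0 (shut) to 1.0 (fully open); "finger_force": force on a finger pad.
Only numpy, scipy, OpenCV 4.12 (cv2) and the standard library are available. Lean on these libraries where they do the work, as an engineer would, in place of code of your own. Each camera call takes 0.05 s, during which the arm holds its last target. There are 200 camera calls.

### The job

Get the pan ready for descaling: first turn the hob's dial clockwise until its pointer lines up with the raised mark on the scale ring. Then grip the descaler jug's black safety cap, press it down, twist it anticlockwise until it is free and lift it straight up, leaving the pan and jars where they stand. Finish while still holding the cap level about 8 cm above the jug's neck.

Things in the scene. Friction and masses are not known exactly. Their poses are not given: they have to be found in the camera images.
- jug: White square descaler jug, 100 x 100 mm, 138 mm high, shoulder sloping up to 146 mm, fast in a low steel caddy (130 x 130 x 45 mm) bolted to the counter: it cannot slide or turn. Origin: centre of its underside, on the counter; z up, flat sides along x and y. Its neck (35 mm across, locking ledges to 47 mm) ends 190 mm above the counter.
- neck_top (a point): Centre of the jug's neck at its upper edge, 190 mm above the counter; z up.
- cap: Black ribbed round push-and-turn cap on the jug, 59 mm across, 40 mm high, about 45 g; grip it round its side at any yaw. Origin: centre of its open underside, 165 mm above the counter when closed (top at 205 mm, lower edge 20 mm above the shoulder); z up. Pressed down 4 to 9 mm it turns anticlockwise (from above), one grasp suffices; see plunger.
- plunger (a joint): Spring plunger in the neck pushing the cap up (m): 0 closed, grows as the cap is pressed, -0.006 with the cap off. Force 7 N at 0, 10 N at 0.005, 12.6 N at its stop 0.009. The cap turns only when pressed 0.004 or more; turned 50 to 82 degrees (aim for 65; stop at 86) it is free and lifts straight off; with less turn lifting is blocked.
- hob: Countertop induction hob, a fixed flat steel box 350 mm deep, 290 mm wide, 65 mm high with a black glass plate (top at 67 mm) on which the pan stands. Origin: on the counter straight below the dial, 60 mm behind the front edge, which faces the robot; x points from the dial to the pan.
- dial (a joint): Angle of the hob's dial (rad): 0 with its pointer towards the hob's front edge, grows clockwise seen from above, stays where it is left (friction 0.04 N m); stops at 0 and 4.7, turning without clicks.
- dial_grip (a point): Point on the dial's vertical axis, 102 mm above the counter, at gripping height. The dial is a black disc 48 mm across with an upright bar on it, 42 mm long, 14 mm thick, top 7 mm above this point, foot 23 mm below. The bar lies along the line from here to dial_pointer; pinch its 14 mm thickness from above.
- dial_pointer (a point): Tip of the dial's white pointer, 31 mm from the dial's axis; turns with the dial, at one end of the bar grip.
- dial_mark (a point): Where the pointer's tip must come: 31 mm from the dial's axis, just inside the one large raised mark (black bar 14 x 6 mm) on the flat aluminium scale ring (100 mm across, small ticks elsewhere) that lies fixed round the dial. At the start the mark is 34 to 89 degrees clockwise of the pointer.
- pan: Low steel pan with two small side handles, 186 mm across, 58 mm high, on the glass plate behind the dial, top 125 mm above the counter; loose, to be left alone. Origin: centre of its underside.
- jar_a: Amber spice jar with steel lid, 48 mm across, 100 mm high, beyond the jug; loose, to be left alone. Origin: centre of its underside.
- jar_b: Clear spice jar with steel lid, 48 mm across, 85 mm high, beyond the jug; loose, to be left alone. Origin: centre of its underside.

How it is judged:
On the way, in this order (a step that is already met when the one before it is completed fails the run):
1. the dial's pointer stands at the mark (horizontal distance between dial_pointer and dial_mark below 0.0047 m), for 0.2 s.
2. the cap is pressed down (horizontal distance between dial_pointer and dial_mark below 0.0047 m and value of joint plunger above 0.0025 m), for 0.05 s.
3. the cap is free and held by the fingers above the neck (z of cap in the frame of jug above 0.215 m and contact force between the fingers and cap above 1 N and contact force between cap and jug below 0.05 N), for 0.1 s.
At the end, for the whole second after the job is handed in: Pointer within 4.7 mm (8 degrees) of the mark; cap held still in the fingers, off the jug, its underside 35 to 170 mm above the neck's edge, within 40 mm sideways of its axis, tilted under 20 degrees; pan and jars within 30 mm of where they stood (horizontal distance between dial_pointer and dial_mark below 0.0047 m and z of cap in the frame of jug between 0.225 and 0.36 m and horizontal distance between cap and neck_top below 0.04 m and angle between cap's own z axis and vertical below 0.35 rad and linear speed of cap below 0.03 m/s and contact force between the fingers and cap above 1 N and contact force between cap and jug below 0.05 N and distance of each of pan, jar_a, jar_b from where it was at the start of the episode below 0.03 m); the arm keeps its last pose, push and grip.
It fails at once if the pan is shoved more than 30 mm (distance of pan from where it was at the start of the episode above 0.03 m).
It fails at once if the jar a is shoved more than 30 mm (distance of jar_a from where it was at the start of the episode above 0.03 m).
It fails at once if the jar b is shoved more than 30 mm (distance of jar_b from where it was at the start of the episode above 0.03 m).
It also fails if it takes over 56 s, if anything falls off the work surface, if the arm or the gripper's body presses on something with over 40 N, if the wrist force passes 120 N, or if a joint passes its speed limit or range.

## Working session

There is one attempt and no reset: what is moved stays moved. The work goes in short steps, Python scripts to look and compute and a tool call to move; the robot and the scene stay as the last step left them, time stands still between calls to the robot, and variables do not carry over. Pictures are saved under pics/ and viewed, at most 10 in all, crops included, and the job is handed in when it is done.

Besides the shell and the picture viewer there is one more tool, called after "Call:" as name([rows], argument=value, ...), one row to a line, values as JSON. apply_moves: Moves the arm, as the interface text tells. Its arguments: {"type":"object","properties":{"deltas":{"type":"array"},"force":{"type":"number"}},"required":["deltas"]}

```bash
mkdir -p pics; python3 - <<'E'
from plant import robot
import cv2,numpy as np
np.set_printoptions(precision=4,suppress=True)
s=robot.observe();print(s)
for n in("scene","top"):
    c=robot.calibration(n);print(n,c["intrinsics"],c["T"])
    cv2.imwrite(f"pics/{n}0.png",robot.get_image(n)[:,:,::-1])
E
```

```text
{'time_s': 0.0, 'joints': array([-1.1704,  0.3536,  1.6342,  0.    ,  1.1552, -0.0024]), 'joint_vel': array([-0.0001, -0.0002, -0.0014, -0.0017, -0.0008, -0.0006]), 'joint_efforts': array([  0.0011, -60.5235, -34.2059,   0.0002,   0.0092,  -0.    ]), 'tool_pos': array([ 0.2448, -0.5745,  0.2495]), 'eef_rot': array([ 0.9798,  0.2   , -0.0001, -0.0007]), 'force': array([-0.1956, -0.2884, -0.6078]), 'wrist_torque': array([0.0332, 0.042 , 0.0091]), 'finger_force': 0.0, 'finger_gap': 0.9988994320604998}
scene [[441.6515   0.     321.9482]
 [  0.     441.6515 236.3895]
 [  0.       0.       1.    ]] [[ 0.8494  0.3109 -0.4265  0.9893]
 [ 0.5278 -0.4987  0.6876 -0.567 ]
 [ 0.0011 -0.8091 -0.5877  0.6258]
 [ 0.      0.      0.      1.    ]]
top [[602.3089   0.     323.7581]
 [  0.     602.3089 243.7366]
 [  0.       0.       1.    ]] [[-0.0262 -0.9863  0.1627  0.4399]
 [-0.9996  0.0276  0.0065  0.004 ]
 [-0.011  -0.1625 -0.9866  1.1938]
 [ 0.      0.      0.      1.    ]]
```

View pics/top0.png

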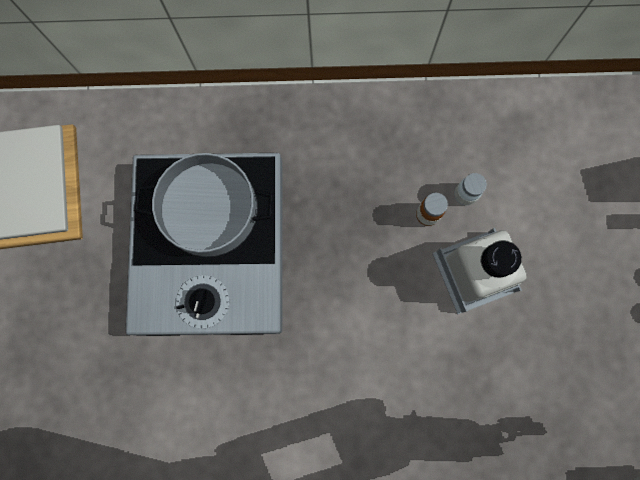

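View pics/scene0.png

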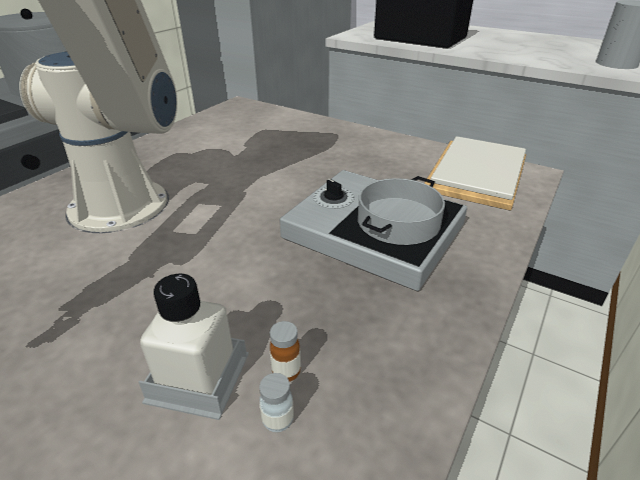

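The top view shows the dial at about (203,302), with the pointer near (197,311) and the dark mark near (181,307). The cap is at about (501,258), and the jars are at (432,208) and (472,187). I'll enlarge the dial and the cap.

```bash
python3 - <<'E'
import cv2,numpy as np
i=cv2.imread("pics/top0.png")
a=cv2.resize(i[270:335,170:235],(390*1,390),interpolation=cv2.INTER_CUBIC)
b=cv2.resize(i[226:291,470:535],(390,390),interpolation=cv2.INTER_CUBIC)
cv2.imwrite("pics/crop1.png",np.hstack([a,b]))
E
```

```text
(no output)
```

View pics/crop1.png

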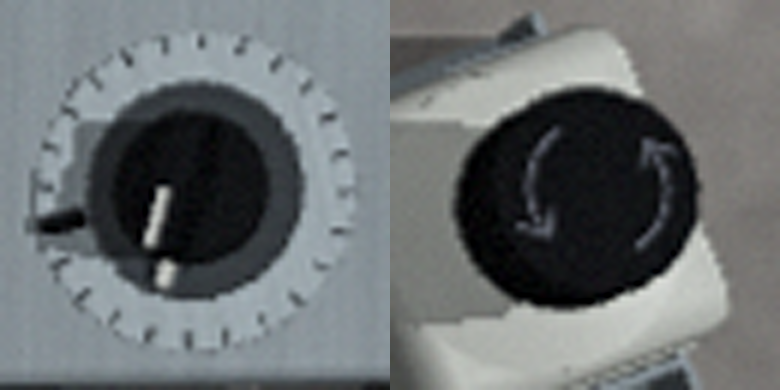

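```bash
cat > h.py <<'E'
from plant import robot
import cv2,numpy as np
from scipy.spatial.transform import Rotation as R
np.set_printoptions(precision=4,suppress=True)
def pix2w(n,u,v,z):
    c=robot.calibration(n);K=np.array(c["intrinsics"]);T=np.array(c["T"])
    d=T[:3,:3]@np.linalg.solve(K,[u,v,1]);o=T[:3,3]
    return (o+d*(z-o[2])/d[2])
def goal(p,ang):
    """tool down, tool y at world azimuth ang(deg) -> dp mm & rotvec in current tool frame"""
    s=robot.observe();r0=R.from_quat(s["eef_rot"])
    a=np.radians(ang);y=np.array([np.cos(a),np.sin(a),0]);z=np.array([0,0,-1.]);x=np.cross(y,z)
    r1=R.from_matrix(np.c_[x,y,z])
    print("dp",r0.inv().apply(np.array(p)-s["tool_pos"])*1000,"rot",(r0.inv()*r1).as_rotvec(),"t",s["time_s"],"joints",s["joints"])
E
python3 - <<'E'
from h import *
def crop(a,b,x0=170,y0=270): return x0+a/6-.42,y0+b/6-.42
az=lambda v:np.degrees(np.arctan2(v[1],v[0]))
c=pix2w("top",*crop(196,191),.068);m=pix2w("top",*crop(58,221),.069)
print("dial",c,"mark",m,az(m-c),np.linalg.norm(m-c))
for z in(.067,.07,.079):
    t=pix2w("top",*crop(164,280),z);print(z,"tip",t,az(t-c),np.linalg.norm((t-c)[:2]))
a=pix2w("top",*crop(163,188),.109);b=pix2w("top",*crop(151,245),.109);print("bar",a,b,az(b-a),az(b-c))
print("cap",pix2w("top",*crop(208,190,470,226),.205))
for n,u,v in(("jarA",434,202),("jarB",474,183)): print(n,pix2w("top",u,v,.1))
print("panc",pix2w("top",206,204,.125))
print("ring ext",[pix2w("top",*crop(*q),.068)[:2] for q in((35,191),(357,191),(196,33),(196,350))])
E
```

```text
dial [0.5227 0.2414 0.068 ] mark [0.5145 0.2841 0.069 ] 100.90046199231487 0.043518129434313324
0.067 tip [0.4954 0.2514 0.067 ] 159.87701647446553 0.02902464453481503
0.07 tip [0.4953 0.2508 0.07  ] 161.20198783313035 0.02894471526195774
0.079 tip [0.4948 0.2488 0.079 ] 165.2110042755036 0.028798677325172908
bar [0.5208 0.2427 0.109 ] [0.5039 0.2462 0.109 ] 168.45261696295242 165.81639120368797
cap [ 0.572  -0.2869  0.205 ]
jarA [ 0.6931 -0.1955  0.1   ]
jarB [ 0.7273 -0.272   0.1   ]
panc [0.6955 0.2237 0.125 ]
ring ext [array([0.524 , 0.2917]), array([0.5213, 0.1912]), array([0.5722, 0.2418]), array([0.4736, 0.2411])]
```

```bash
python3 -c "
from h import *
goal([.5225,.2412,.19],77)"
```

```text
dp [ 575.2399 -641.6067   60.4245] rot [-0.0005 -0.0016 -2.5119] t 0.1 joints [-1.1704  0.3536  1.634  -0.      1.1552 -0.0024]
```

Call:
apply_moves([
  {"dp":[575,-642,60],"rotation":[0,0,-2.512],"fingers":0.45},
  {"dp":[575,-642,60],"rotation":[0,0,-2.512],"fingers":0.45},
  {"dp":[575,-642,60],"rotation":[0,0,-2.512],"fingers":0.45},
  {"dp":[575,-642,60],"rotation":[0,0,-2.512],"fingers":0.45},
  {"dp":[575,-642,60],"rotation":[0,0,-2.512],"fingers":0.45},
  {"dp":[575,-642,60],"rotation":[0,0,-2.512],"fingers":0.45},
  {"dp":[575,-642,60],"rotation":[0,0,-2.512],"fingers":0.45},
  {"dp":[575,-642,60],"rotation":[0,0,-2.512],"fingers":0.45},
  {"dp":[575,-642,60],"rotation":[0,0,-2.512],"fingers":0.45},
  {"dp":[575,-642,60],"rotation":[0,0,-2.512],"fingers":0.45},
])

```text
time_s: 0.93
tool_pos: [0.3787, -0.1795, 0.2212]
eef_rot: [0.675, 0.737, 0.0, 0.0]
force: [1.0, -0.2, 0.5]
finger_gap: 0.446
finger_force: 0.0
```

```bash
python3 -c "
from h import *
goal([.5225,.2412,.19],77)"
```

```text
dp [406.5    180.0963  31.2172] rot [ 0.0001  0.0001 -1.2562] t 0.9333 joints [-0.4463  0.0609  2.0803  0.      1.0003 -0.534 ]
```

Call:
apply_moves([
  {"dp":[406,180,31],"rotation":[0,0,-1.256],"fingers":0.45},
  {"dp":[406,180,31],"rotation":[0,0,-1.256],"fingers":0.45},
  {"dp":[406,180,31],"rotation":[0,0,-1.256],"fingers":0.45},
  {"dp":[406,180,31],"rotation":[0,0,-1.256],"fingers":0.45},
  {"dp":[406,180,31],"rotation":[0,0,-1.256],"fingers":0.45},
  {"dp":[406,180,31],"rotation":[0,0,-1.256],"fingers":0.45},
  {"dp":[406,180,31],"rotation":[0,0,-1.256],"fingers":0.45},
  {"dp":[406,180,31],"rotation":[0,0,-1.256],"fingers":0.45},
  {"dp":[406,180,31],"rotation":[0,0,-1.256],"fingers":0.45},
  {"dp":[406,180,31],"rotation":[0,0,-1.256],"fingers":0.45},
])

```text
time_s: 1.77
tool_pos: [0.5155, 0.2133, 0.1919]
eef_rot: [0.116, 0.993, -0.0, -0.0]
force: [0.9, 0.5, 0.3]
finger_gap: 0.45
finger_force: 0.0
```

Call:
apply_moves([
  {"dp":[0,0,0],"rotation":[0,0,0],"fingers":0.45},
  {"dp":[0,0,0],"rotation":[0,0,0],"fingers":0.45},
  {"dp":[0,0,0],"rotation":[0,0,0],"fingers":0.45},
])

```text
time_s: 2.02
tool_pos: [0.5148, 0.2109, 0.1917]
eef_rot: [0.119, 0.993, -0.001, -0.001]
force: [0.5, 0.1, -0.6]
finger_gap: 0.451
finger_force: 0.0
```

```bash
python3 -c "
from h import *
goal([.5225,.2412,.105],77)
print(robot.calibration('wrist'))
i=robot.get_image('wrist');cv2.imwrite('pics/w1.png',i[:,:,::-1])"
```

```text
dp [-0.3965 31.3854 86.6934] rot [-0.0012 -0.0012 -0.012 ] t 2.0167 joints [ 0.3862  0.3129  1.836  -0.0003  0.9944 -0.9455]
{'intrinsics': array([[371.6483,   0.    , 323.2991],
       [  0.    , 371.6483, 235.6736],
       [  0.    ,   0.    ,   1.    ]]), 'T': array([[ 0.2363,  0.9386,  0.2514,  0.4497],
       [ 0.9717, -0.2278, -0.0627,  0.2267],
       [-0.0016,  0.2591, -0.9659,  0.315 ],
       [ 0.    ,  0.    ,  0.    ,  1.    ]])}
```

View pics/w1.png

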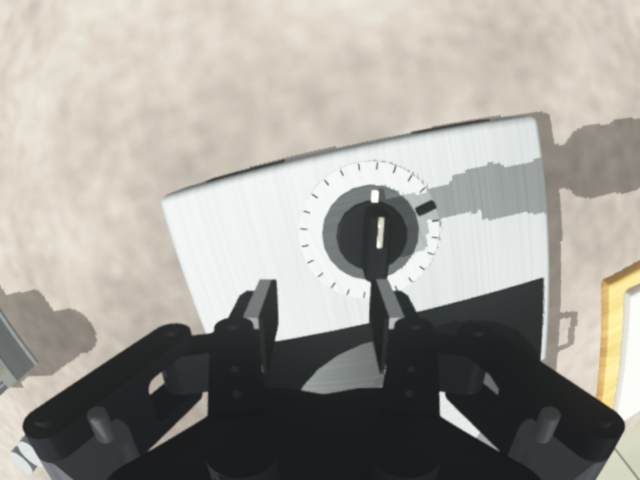

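The wrist view shows the ring centre near (370,228), the pointer end on the skirt at (375,196), the bar's white line from (380,246) to (381,218), and the mark at (426,208).

```bash
cat >> h.py <<'E'
def wr(u,v,z):
    c=robot.calibration("wrist");K=np.array(c["intrinsics"]);T=np.array(c["T"])
    q=np.array([u-K[0,2],v-K[1,2]])/K[0,0];r=np.linalg.norm(q)
    d=T[:3,:3]@np.r_[q/r*np.sin(r),np.cos(r)];o=T[:3,3]
    return o+d*(z-o[2])/d[2]
az=lambda v:np.degrees(np.arctan2(v[1],v[0]))
E
python3 - <<'E'
from h import *
i=cv2.imread("pics/w1.png");cv2.imwrite("pics/w1c.png",cv2.resize(i[150:310,290:450],(600,600),interpolation=cv2.INTER_CUBIC))
e=[wr(*q,.068)[:2] for q in((301,228),(440,228),(370,160),(370,297))];print(e)
c=np.mean(e,0);print(c)
m=wr(426,208,.069)[:2];print("mark",m,az(m-c),np.linalg.norm(m-c))
for z in(.07,.079):
  t=wr(375,192,z)[:2];print("tip",t,az(t-c),np.linalg.norm(t-c))
a,b=wr(380,246,.109),wr(381,218,.109);print(a,b,az(b-a))
E
```

```text
[array([0.5051, 0.1964]), array([0.5282, 0.2916]), array([0.4708, 0.2526]), array([0.5673, 0.2322])]
[0.5178 0.2432]
mark [0.5114 0.2837] 99.07563593280943 0.04102387687349414
tip [0.4923 0.251 ] 163.11415304780772 0.026666852906360183
tip [0.4908 0.25  ] 165.83782709816134 0.02793199035487851
[0.5173 0.2433 0.109 ] [0.501  0.2472 0.109 ] 166.5112504443934
```

View pics/w1c.png

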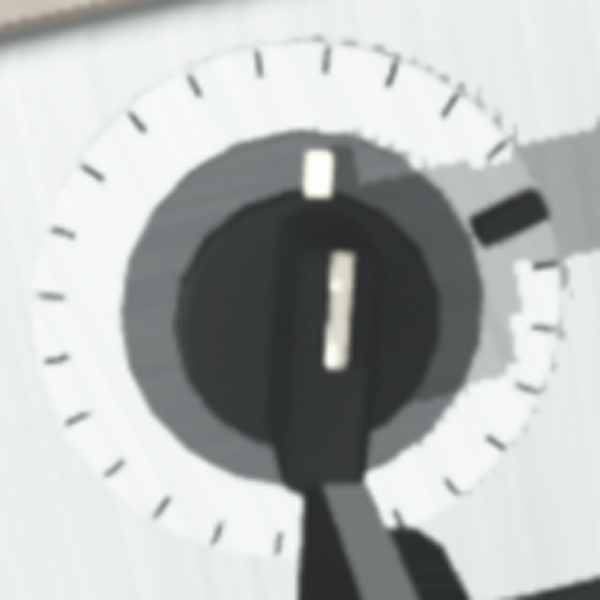

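```bash
python3 -c "
from h import *
goal([.5205,.2425,.104],76.5)"
```

```text
dp [ 2.0498 32.7511 87.9169] rot [-0.001  -0.001  -0.0043] t 2.0667 joints [ 0.3852  0.3122  1.8365 -0.0003  0.9944 -0.9456]
```

Call:
apply_moves([
  {"dp":[2,33,0],"rotation":[0,0,0],"fingers":0.45},
  {"dp":[2,33,0],"rotation":[0,0,0],"fingers":0.45},
  {"dp":[2,33,30],"rotation":[0,0,0],"fingers":0.45},
  {"dp":[2,33,50],"rotation":[0,0,0],"fingers":0.45},
  {"dp":[2,33,50],"rotation":[0,0,0],"fingers":0.45},
])

```text
time_s: 2.48
tool_pos: [0.5189, 0.2412, 0.1391]
eef_rot: [0.12, 0.993, -0.002, -0.003]
force: [-1.0, -0.7, -0.5]
finger_gap: 0.453
finger_force: 0.0
```

```bash
python3 -c "
from h import *
goal([.5205,.2425,.104],76.5)"
```

```text
dp [-1.4146  1.7447 35.0581] rot [-0.0039 -0.0047 -0.0049] t 2.4833 joints [ 0.4326  0.4048  1.8378 -0.0002  0.9051 -0.8975]
```

Call:
apply_moves([
  {"dp":[-1,1,18],"rotation":[0,0,0],"fingers":0.45},
  {"dp":[-1,1,35],"rotation":[0,0,0],"fingers":0.45},
  {"dp":[-1,1,35],"rotation":[0,0,0],"fingers":0.45},
  {"dp":[-1,1,35],"rotation":[0,0,0],"fingers":0.1},
  {"dp":[-1,1,35],"rotation":[0,0,0],"fingers":0.05},
  {"dp":[-1,1,35],"rotation":[0,0,0],"fingers":0.05},
  {"dp":[-1,1,35],"rotation":[0,0,0],"fingers":0.05},
  {"dp":[-1,1,35],"rotation":[0,0,0],"fingers":0.05},
  {"dp":[-1,1,35],"rotation":[0,0,0],"fingers":0.05},
], force=30)

```text
time_s: 3.23
tool_pos: [0.5229, 0.2427, 0.1089]
eef_rot: [0.119, 0.993, -0.001, 0.0]
force: [0.2, -9.2, 3.9]
finger_gap: 0.155
finger_force: 32.1
```

Call:
apply_moves([
  {"dp":[0,-1,0],"rotation":[0,0,0.1],"fingers":0.05},
  {"dp":[0,-1,0],"rotation":[0,0,0.21],"fingers":0.05},
  {"dp":[0,-1,0],"rotation":[0,0,0.32],"fingers":0.05},
  {"dp":[0,-1,0],"rotation":[0,0,0.43],"fingers":0.05},
  {"dp":[0,-1,0],"rotation":[0,0,0.54],"fingers":0.05},
  {"dp":[0,-1,0],"rotation":[0,0,0.65],"fingers":0.05},
  {"dp":[0,-1,0],"rotation":[0,0,0.76],"fingers":0.05},
  {"dp":[0,-1,0],"rotation":[0,0,0.87],"fingers":0.05},
  {"dp":[0,-1,0],"rotation":[0,0,0.98],"fingers":0.05},
  {"dp":[0,-1,0],"rotation":[0,0,1.1],"fingers":0.05},
])

```text
time_s: 4.07
tool_pos: [0.5219, 0.2414, 0.1089]
eef_rot: [0.622, 0.783, -0.001, 0.001]
force: [-4.2, -11.6, 7.1]
finger_gap: 0.157
finger_force: 32.7
```

Call:
apply_moves([
  {"dp":[0,0,0],"rotation":[0,0,0],"fingers":0.05},
  {"dp":[0,0,0],"rotation":[0,0,0],"fingers":0.05},
])

```text
time_s: 4.23
tool_pos: [0.5219, 0.2413, 0.1089]
eef_rot: [0.621, 0.784, -0.001, 0.001]
force: [-3.7, -11.0, 6.1]
finger_gap: 0.159
finger_force: 32.6
```

```bash
python3 -c "
from h import *
goal([.5205,.2425,.104],10)
i=robot.get_image('wrist');cv2.imwrite('pics/w2.png',i[:,:,::-1])
j=robot.get_image('top')[:,:,::-1]
a=cv2.resize(j[270:335,170:235],(390,390),interpolation=cv2.INTER_CUBIC)
b=cv2.resize(i[130:325,220:415,::-1],(390,390),interpolation=cv2.INTER_CUBIC)
cv2.imwrite('pics/w2c.png',np.hstack([a,b]))"
```

```text
dp [ 1.4619 -1.0805  4.9033] rot [-0.0015  0.0026  0.057 ] t 4.2333 joints [ 0.4318  0.4486  1.8524 -0.003   0.8426  0.2022]
```

View pics/w2c.png

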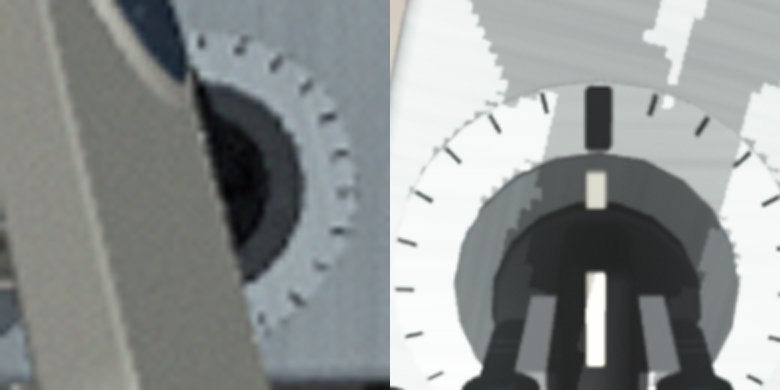

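The wrist crop shows the pointer (x≈596) in line with the mark (x≈598), so it is within about 1°. I'll release and rise.

Call:
apply_moves([
  {"dp":[0,0,0],"rotation":[0,0,0],"fingers":0.05},
  {"dp":[0,0,0],"rotation":[0,0,0],"fingers":0.45},
  {"dp":[0,0,0],"rotation":[0,0,0],"fingers":0.45},
  {"dp":[0,0,0],"rotation":[0,0,0],"fingers":0.45},
  {"dp":[0,0,-40],"rotation":[0,0,0],"fingers":0.45},
  {"dp":[0,0,-80],"rotation":[0,0,0],"fingers":0.45},
  {"dp":[0,0,-120],"rotation":[0,0,0],"fingers":0.45},
  {"dp":[0,0,-160],"rotation":[0,0,0],"fingers":0.45},
  {"dp":[0,0,-160],"rotation":[0,0,0],"fingers":0.45},
  {"dp":[0,0,-160],"rotation":[0,0,0],"fingers":0.45},
])

```text
time_s: 5.17
tool_pos: [0.5239, 0.2443, 0.2707]
eef_rot: [0.62, 0.784, 0.003, 0.001]
force: [0.2, 0.2, -0.1]
finger_gap: 0.451
finger_force: 0.0
```

```bash
python3 -c "
from h import *
goal([.572,-.287,.285],10)
i=robot.get_image('wrist');cv2.imwrite('pics/w3.png',i[:,:,::-1])"
```

```text
dp [-528.0592  -75.255   -15.521 ] rot [ 0.0063 -0.0017  0.0576] t 5.1667 joints [0.4336 0.2578 1.7188 0.0002 1.1584 0.2014]
```

View pics/w3.png

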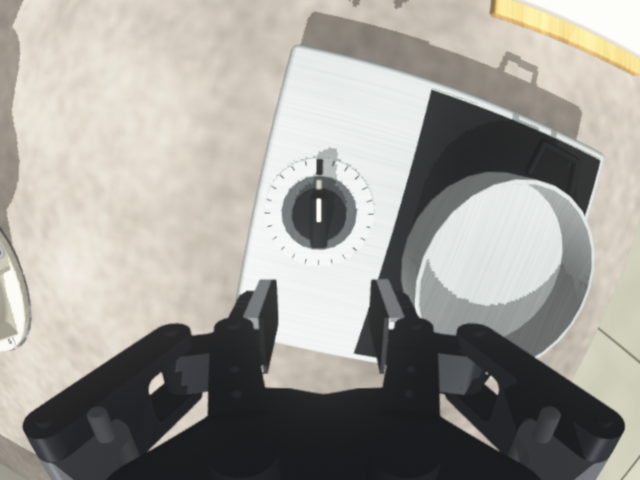

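The pointer (319,185) and the mark (319,167) are in line with the dial centre (319,212), so the dial is set. Next is the cap.

Call:
apply_moves([
  {"dp":[-528,-75,-15],"rotation":[0,0,1.28],"fingers":1},
  {"dp":[-528,-75,-15],"rotation":[0,0,1.28],"fingers":1},
  {"dp":[-528,-75,-15],"rotation":[0,0,1.28],"fingers":1},
  {"dp":[-528,-75,-15],"rotation":[0,0,1.28],"fingers":1},
  {"dp":[-528,-75,-15],"rotation":[0,0,1.28],"fingers":1},
  {"dp":[-528,-75,-15],"rotation":[0,0,1.28],"fingers":1},
  {"dp":[-528,-75,-15],"rotation":[0,0,1.28],"fingers":1},
  {"dp":[-528,-75,-15],"rotation":[0,0,1.28],"fingers":1},
  {"dp":[-528,-75,-15],"rotation":[0,0,1.28],"fingers":1},
  {"dp":[-528,-75,-15],"rotation":[0,0,1.28],"fingers":1},
])

```text
time_s: 6.05
tool_pos: [0.5592, -0.1732, 0.2773]
eef_rot: [0.963, 0.27, -0.001, -0.001]
force: [1.0, -0.0, 0.1]
finger_gap: 0.999
finger_force: 0.0
```

```bash
python3 -c "
from h import *
goal([.572,-.287,.285],-60)
i=robot.get_image('wrist');cv2.imwrite('pics/w4.png',i[:,:,::-1])"
```

```text
dp [-48.1856 103.8742  -7.8079] rot [-0.0021  0.0017  0.023 ] t 6.05 joints [-0.303   0.2683  1.6896  0.0002  1.1865  0.7211]
```

View pics/w4.png

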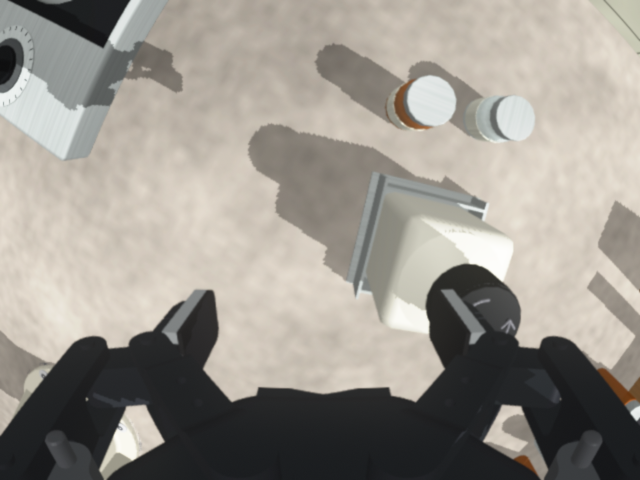

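The wrist view shows the cap near (475,310), partly behind the right finger. I'll cross-check its position in the scene image.

```bash
python3 - <<'E'
from h import *
i=cv2.imread("pics/scene0.png")
g=cv2.inRange(i[265:330,140:215],(0,0,0),(60,60,60))
n,l,s,c=cv2.connectedComponentsWithStats(g);k=1+np.argmax(s[1:,4]);x,y,w,h,_=s[k];print("scene box",140+x,265+y,w,h)
K=np.array(robot.calibration("scene")["intrinsics"]);T=np.array(robot.calibration("scene")["T"])
def box(p,cam,z0=.165,z1=.205):
    K=np.array(robot.calibration(cam)["intrinsics"]);T=np.linalg.inv(robot.calibration(cam)["T"])
    a=np.linspace(0,6.28,200);P=np.vstack([np.c_[p[0]+.0295*np.cos(a),p[1]+.0295*np.sin(a),0*a+z] for z in(z0,z1)])
    q=(T[:3,:3]@P.T).T+T[:3,3];q=(K@q.T).T;q=q[:,:2]/q[:,2:];return np.r_[q.min(0),q.max(0)]
print(box((.572,-.287),"scene"))
j=cv2.imread("pics/top0.png");g=cv2.inRange(j[226:291,470:535],(0,0,0),(50,50,50))
n,l,s,c=cv2.connectedComponentsWithStats(g);k=1+np.argmax(s[1:,4]);x,y,w,h,_=s[k];print("top box",470+x,226+y,470+x+w,226+y+h)
print(box((.572,-.287),"top"))
E
```

```text
scene box 154 274 46 47
[151.7921 273.371  200.098  322.7687]
top box 481 241 521 277
[480.4258 239.634  522.2322 277.5998]
```

Call:
apply_moves([
  {"dp":[-48,104,0],"rotation":[0,0,0.023],"fingers":1},
  {"dp":[-48,104,0],"rotation":[0,0,0.023],"fingers":1},
  {"dp":[-48,104,0],"rotation":[0,0,0.023],"fingers":1},
  {"dp":[-48,104,0],"rotation":[0,0,0.023],"fingers":1},
  {"dp":[-48,104,0],"rotation":[0,0,0.023],"fingers":1},
])

```text
time_s: 6.52
tool_pos: [0.573, -0.2863, 0.2767]
eef_rot: [0.965, 0.261, -0.001, -0.001]
force: [-0.4, 1.5, 0.1]
finger_gap: 1.0
finger_force: 0.0
```

```bash
python3 -c "
from h import *
goal([.572,-.287,.188],-60)"
```

```text
dp [-1.0794  0.3243 88.7358] rot [-0.0028  0.0017  0.0037] t 6.5167 joints [-0.4658  0.3563  1.568   0.0001  1.2207  0.5777]
```

Call:
apply_moves([
  {"dp":[-1,0,30],"rotation":[0,0,0],"fingers":1},
  {"dp":[-1,0,60],"rotation":[0,0,0],"fingers":1},
  {"dp":[-1,0,88],"rotation":[0,0,0],"fingers":1},
  {"dp":[-1,0,88],"rotation":[0,0,0],"fingers":1},
  {"dp":[-1,0,88],"rotation":[0,0,0],"fingers":1},
])

```text
time_s: 6.93
tool_pos: [0.5719, -0.2839, 0.1893]
eef_rot: [0.965, 0.262, -0.002, -0.002]
force: [0.0, -0.6, 0.4]
finger_gap: 1.002
finger_force: 0.0
```

Call:
apply_moves([
  {"dp":[0,0,0],"rotation":[0,0,0],"fingers":0.55},
  {"dp":[0,0,0],"rotation":[0,0,0],"fingers":0.55},
  {"dp":[0,0,0],"rotation":[0,0,0],"fingers":0.55},
  {"dp":[0,0,0],"rotation":[0,0,0],"fingers":0.55},
  {"dp":[0,0,0],"rotation":[0,0,0],"fingers":0.55},
  {"dp":[0,0,0],"rotation":[0,0,0],"fingers":0.55},
], force=60)

```text
time_s: 7.43
tool_pos: [0.5736, -0.2852, 0.1932]
eef_rot: [0.965, 0.262, 0.001, 0.0]
force: [-1.7, 4.0, 5.6]
finger_gap: 0.661
finger_force: 64.9
```

Call:
apply_moves([
  {"dp":[0,0,4],"rotation":[0,0,0],"fingers":0.55},
  {"dp":[0,0,8],"rotation":[0,0,0],"fingers":0.55},
  {"dp":[0,0,8],"rotation":[0,0,0],"fingers":0.55},
  {"dp":[0,0,8],"rotation":[0,0,0],"fingers":0.55},
])

```text
time_s: 7.77
tool_pos: [0.5737, -0.2852, 0.1855]
eef_rot: [0.965, 0.262, 0.001, 0.0]
force: [-3.0, 4.7, 10.8]
finger_gap: 0.663
finger_force: 65.3
```

Call:
apply_moves([
  {"dp":[0,0,0.5],"rotation":[0,0,-0.11],"fingers":0.55},
  {"dp":[0,0,0.5],"rotation":[0,0,-0.22],"fingers":0.55},
  {"dp":[0,0,0.5],"rotation":[0,0,-0.33],"fingers":0.55},
  {"dp":[0,0,0.5],"rotation":[0,0,-0.44],"fingers":0.55},
  {"dp":[0,0,0.5],"rotation":[0,0,-0.55],"fingers":0.55},
  {"dp":[0,0,0.5],"rotation":[0,0,-0.66],"fingers":0.55},
  {"dp":[0,0,0.5],"rotation":[0,0,-0.78],"fingers":0.55},
  {"dp":[0,0,0.5],"rotation":[0,0,-0.9],"fingers":0.55},
  {"dp":[0,0,0.5],"rotation":[0,0,-1.02],"fingers":0.55},
  {"dp":[0,0,0.5],"rotation":[0,0,-1.14],"fingers":0.55},
])

```text
time_s: 8.6
tool_pos: [0.5732, -0.2845, 0.1851]
eef_rot: [0.669, 0.743, 0.001, -0.0]
force: [-5.3, 8.2, 11.8]
finger_gap: 0.665
finger_force: 65.6
```

Call:
apply_moves([
  {"dp":[0,0,0],"rotation":[0,0,0],"fingers":0.55},
  {"dp":[0,0,0],"rotation":[0,0,0],"fingers":0.55},
])

```text
time_s: 8.77
tool_pos: [0.573, -0.2848, 0.1851]
eef_rot: [0.671, 0.742, 0.0, -0.0]
force: [-5.4, 7.1, 11.5]
finger_gap: 0.664
finger_force: 65.6
```

```bash
python3 -c "
from h import *
s=robot.observe();m=R.from_quat(s['eef_rot']).as_matrix();print(az(m[:,1]),s['wrist_torque'],s['force'],s['finger_gap'])"
```

```text
5.730855038109024 [1.0254 1.1001 0.0439] [-5.4141  7.1203 11.5249] 0.6635929031273148
```

Call:
apply_moves([
  {"dp":[0,0,-6],"rotation":[0,0,0],"fingers":0.55},
  {"dp":[0,0,-12],"rotation":[0,0,0],"fingers":0.55},
  {"dp":[0,0,-18],"rotation":[0,0,0],"fingers":0.55},
  {"dp":[0,0,-24],"rotation":[0,0,0],"fingers":0.55},
  {"dp":[0,0,-24],"rotation":[0,0,0],"fingers":0.55},
])

```text
time_s: 9.18
tool_pos: [0.5726, -0.2851, 0.2082]
eef_rot: [0.671, 0.741, 0.0, -0.0]
force: [-4.7, 4.2, 3.8]
finger_gap: 0.665
finger_force: 65.4
```

Call:
apply_moves([
  {"dp":[0,0,-15],"rotation":[0,0,0],"fingers":0.55},
  {"dp":[0,0,-30],"rotation":[0,0,0],"fingers":0.55},
  {"dp":[0,0,-45],"rotation":[0,0,0],"fingers":0.55},
  {"dp":[0,0,-60],"rotation":[0,0,0],"fingers":0.55},
  {"dp":[0,0,-75],"rotation":[0,0,0],"fingers":0.55},
  {"dp":[0,0,-88],"rotation":[0,0,0],"fingers":0.55},
  {"dp":[0,0,-88],"rotation":[0,0,0],"fingers":0.55},
  {"dp":[0,0,-88],"rotation":[0,0,0],"fingers":0.55},
  {"dp":[0,0,-88],"rotation":[0,0,0],"fingers":0.55},
  {"dp":[0,0,-88],"rotation":[0,0,0],"fingers":0.55},
])

```text
time_s: 10.02
tool_pos: [0.5726, -0.2855, 0.2934]
eef_rot: [0.671, 0.741, -0.0, -0.001]
force: [-0.4, 0.1, -0.6]
finger_gap: 0.663
finger_force: 65.1
```

```bash
python3 -c "
from h import *
cv2.imwrite('pics/s5.png',robot.get_image('scene')[:,:,::-1])
s=robot.observe();print(s['tool_pos'],s['joint_vel'],s['force'])"
```

```text
[ 0.5726 -0.2854  0.2934] [ 0.0013  0.0011 -0.0027 -0.0013  0.0019 -0.0016] [-0.63   -0.0515 -1.1643]
```

View pics/s5.png

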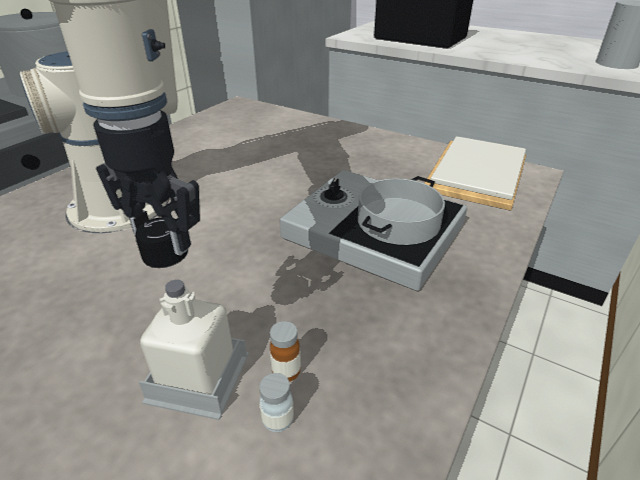

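The cap is level in the fingers at (162,240), well above the bare neck at (178,300). The jars and pan have not moved.

```bash
python3 -c "
from plant import robot
print(robot.job_done())"
```

```text
the job is handed in; nothing more can be done
None
```

I handed the job in at about 10 s on the robot's clock, but no verdict came back: the dial pointer is set to the mark to within about 1°, the cap is off and held level about 7–8 cm above the neck, and the pan and jars look unmoved.

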